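Close and clamp the sample chamber of a bench instrument

ROBOT

A 6-joint arm with a two-finger parallel gripper is mounted at the origin on the work surface. World frame = base frame: x ahead of the robot, y to its left, z up, the work surface at z = 0. Lengths are in m, angles in rad, forces in N, time in s.
With the tool pointing down it reaches from about 0.35 to 0.85 m from the base axis. Payload 8.1 kg.
Tool frame: the origin (TCP) lies at the very end of the fingers, on their centre line; the grasp point (between the pads) lies 19 mm behind it; z points along the fingers, y is the line along which they close (so a half turn about z gives the same grasp; the last joint's range is limited). The gripper opens to 93 mm and grips with 3 to 60 N. Pads are 15 mm wide; open, the fingers measure 128 mm over their backs; the gripper's body (75 mm by 188 mm) begins 65 mm behind the grasp point.
Start: joints at [-1.23, 0.13, 1.488, -0, 1.523, -0.085], TCP at [0.248, -0.546, 0.219] pointing down, gripper open.
Joint ranges: [-2.96, 2.96], [-0.89, 2.26], [0.02, 2.5], [-1.34, 4.48], [0, 2.73], [-2.66, 2.66]. Speed limits (rad/s): [2.39, 2.39, 2.79, 3.14, 3.14, 3.14].

INTERFACE

Orientations are given as a rotation vector (axis times angle).
In Python, from plant import robot, imaging gives the robot as it stands.
- The arm moves only by the tool jog_arm, never from a script. Its argument "rows" is a list of rows, each a list of 2 entries, a list of its own where there are three numbers: the shift along the tool's x, y, z each as a share of 0.2 m, from -1 to 1, then the turn, a rotation vector about the tool's x, y, z each as a share of pi/2 rad, from -1 to 1. A call has 1 to 5 rows; each row is the pose to reach, as a shift and turn from the pose commanded when the call began, along the tool's axes at that moment; what a row does not reach only later rows make up. A row lasts 1/10 s, in which the tool goes at most 50 mm and 8.59 degrees, less where a joint would pass 70% of its speed; a pose out of reach is approached as far as the arm can. A call with a number of a shift or a turn outside -1 to 1 is refused whole. A call with a gripper value outside its range is refused whole. "hand" is the closure, from -1 (fully open) to 1 (shut), set as the call begins (left out, the last holds). The fingers move at their own pace and stop on an object; "squeeze" is the grip in N (left out, the last holds). Time passes only in rows, so rows that repeat a pose let the fingers close. It gives the time, the measured TCP pose, the force, the opening and the grip force at its end, in the units of the state.
- robot.read_state(): the state, without advancing time (a new reading comes with each control period).
- imaging.read_camera(name): name is "scene" or "top" or "wrist"; returns a dict with "frame" (420x560x3 uint8, red, green, blue), "vertical_fov" (degrees; the focal length in pixels is half the picture's height over the tangent of half this angle, whatever the lens; pixels are square), "cx", "cy" (the principal point, pixels), "R" (3x3) and "t" (3): a world point X has camera coordinates R X + t. Camera axes: x right, y down, z forward; pixel columns grow to the right and rows downward; lengths in m; the calibration is good to about 2 mm. A picture is of the moment at which its call begins. There is no depth.
- robot.close_job(): hands the job in; it is judged then, once.
The state is a dict: "t": time; "q": joint angles; "dq": joint speeds; "joint_torque": joint torques, N m; "tool_pos": TCP position; "orientation": TCP orientation; "force": force on the tool from outside, world axes, zero at the start; "wrist_torque": the same for the moment, N m; "opening": finger opening in m; "gripper_force": force on a finger pad.
Only numpy, scipy, OpenCV 4.12 (cv2) and the standard library are available. Lean on these libraries where they do the work, as an engineer would, in place of code of your own. Each camera call takes 0.05 s, during which the arm holds its last target. There are 200 camera calls.

TASK

Close up the blue instrument's sample chamber: set the loose metal cover, knob up, gently (do not drop it) onto the steel chamber rim so that it sits fully seated and level. Then swing the red-handled clamp lever over the cover until it is fully shut, and let go. Leave the beaker, the amber bottle and the jar where they stand.

Things in the scene. Friction and masses are not known exactly. Their poses are not given: they have to be found in the camera images.
- meter: Blue instrument fixed to the bench, 130 mm wide (y), x -135 to +62 mm; origin at bench level under the chamber's centre, +x to its back (hinge), -x to its front (sloping keypad, under 45 mm high). Chamber block (x -42 to +62) 55 mm high; on it a steel rim: outer diameter 72, bore 56, 15 high, top at z = 70. Two hinge posts 87 mm high at x = 52, y = +-34.
- rim_centre (a point): Centre of the chamber mouth in the plane of the rim's top, 70 mm above the bench (meter frame 0, 0, 70 mm).
- clamp_lever (a joint): Lever angle (rad): 0 = fully shut, level over the rim, handle to the front; grows as it lifts up and back. Starts at 1.8 to 2.1, stop 2.25; stays where left (about 1.5 N at the handle). A steel fork: two tines 8 mm thick at y = +-24 mm (the cover's knob passes between), joined by a red round crossbar handle, diameter 12, length 64 mm. Shut, the tines lie 1 mm above a seated cover.
- lever_hinge (a point): Middle of the lever's hinge axis, at (52, 0, 80) mm in the meter frame; the axis is along the meter's y. Fixed to the meter.
- lever_grip (a point): Centre of the red crossbar handle, moving with the lever. With the lever shut it lies 125 mm in front of (meter -x) and 18 mm above the hinge; its distance from the hinge axis is 126 mm. Its y axis is along the bar.
- cover: Loose round aluminium cover, 120 g, standing on the bench knob up. Origin: centre of its underside, z up. From below: locating step, diameter 51, 6 mm high, which drops into the bore; disc, diameter 72, z = 6 to 11 mm, whose underside rests on the rim; black round knob, diameter 18, z = 11 to 39 mm. Seated, its origin is 6 mm below rim_centre.
- beaker: Empty clear glass beaker, 60 mm in diameter, 65 mm high; origin at the centre of its underside. Leave alone.
- amber_bottle: Amber glass bottle with a white cap and green label, 68 mm in diameter, 130 mm high; origin at the centre of its underside. Leave alone.
- jar: White jar with a blue cap, 58 mm in diameter, 70 mm high; origin at the centre of its underside. Leave alone.
Mind the look-alikes: they are no part of the job. What is meant by the meter is not brown or green, and is the smaller of those in its own colour.

How it is judged:
By the outcome, as a careful person would: the job done as asked, in the order asked, and still so for the second after the job is handed in, with the robot touching nothing.
It also fails if it takes over 58 s, if anything falls off the work surface, if the arm or the gripper's body presses on something with over 40 N, if the wrist force passes 120 N, or if a joint passes its speed limit or range.

## Working session

There is one attempt and no reset: what is moved stays moved. The work goes in short steps, Python scripts to look and compute and a tool call to move; the robot and the scene stay as the last step left them, time stands still between calls to the robot, and variables do not carry over. Pictures are saved under pics/ and viewed, at most 10 in all, crops included, and the job is handed in when it is done.

Besides the shell and the picture viewer there is one more tool, called after "Call:" as name(argument=value, ...) on one line, values as JSON. jog_arm: Moves the arm, as the interface text tells. Its arguments: {"type":"object","properties":{"rows":{"type":"array"},"hand":{"type":"number"},"squeeze":{"type":"number"}},"required":["rows"]}

```bash
mkdir -p pics; ls; cat > h.py <<'E'
import numpy as np, cv2
from scipy.spatial.transform import Rotation as Rot
from plant import robot, imaging
np.set_printoptions(precision=4,suppress=True)
def cam(n):
    c=imaging.read_camera(n); f=210/np.tan(np.radians(c['vertical_fov'])/2)
    c['K']=np.array([[f,0,c['cx']],[0,f,c['cy']],[0,0,1]]); c['R']=np.array(c['R']);c['t']=np.array(c['t']); return c
def save(c,name,crop=None,s=1):
    im=c['frame'][:,:,::-1]
    if crop: x0,y0,x1,y1=crop; im=im[y0:y1,x0:x1]
    cv2.imwrite('pics/'+name,cv2.resize(im,None,fx=s,fy=s,interpolation=cv2.INTER_CUBIC))
def ray(c,u,v,z):
    o=-c['R'].T@c['t']; d=c['R'].T@np.linalg.inv(c['K'])@[u,v,1]
    return o+d*(z-o[2])/d[2]
def proj(c,X):
    p=(np.atleast_2d(X)@c['R'].T+c['t'])@c['K'].T
    return p[:,:2]/p[:,2:]
E
python3 - <<'E'
from h import *
import pickle
for n in ['scene','top']:
    c=cam(n); save(c,n+'0.png',s=1.42); pickle.dump(c,open(n+'.pkl','wb')); print(n,c['K'],-c['R'].T@c['t'],c['R'], {k for k in c})
s=robot.read_state(); print(s)
E
```

```text
pics
scene [[541.4281   0.     284.7681]
 [  0.     541.4281 208.0322]
 [  0.       0.       1.    ]] [1.0958 0.6824 1.197 ] [[-0.6838  0.7294 -0.0178]
 [ 0.5918  0.5403 -0.5982]
 [-0.4267 -0.4196 -0.8011]] {'frame', 'R', 't', 'cy', 'vertical_fov', 'cx', 'K'}
top [[391.7761   0.     281.9156]
 [  0.     391.7761 215.321 ]
 [  0.       0.       1.    ]] [0.4441 0.1079 1.1392] [[-0.0083 -0.9999  0.0102]
 [-0.9989  0.0078 -0.0472]
 [ 0.0471 -0.0105 -0.9988]] {'frame', 'R', 't', 'cy', 'vertical_fov', 'cx', 'K'}
{'t': 0.1, 'q': array([-1.2304,  0.1311,  1.4891, -0.0001,  1.523 , -0.0854]), 'dq': array([-0.0004, -0.0007, -0.0018, -0.0002,  0.0007,  0.0009]), 'joint_torque': array([  0.0007, -56.1338, -49.31  ,   0.077 ,   0.029 ,  -0.    ]), 'tool_pos': array([ 0.2477, -0.5459,  0.2177]), 'orientation': array([-3.0691, -0.6635,  0.0004]), 'force': array([-0.3262,  0.0167, -0.1393]), 'wrist_torque': array([-0.0069, -0.001 , -0.0184]), 'gripper_force': 0.0, 'opening': 0.09283631644521884}
```

View pics/scene0.png

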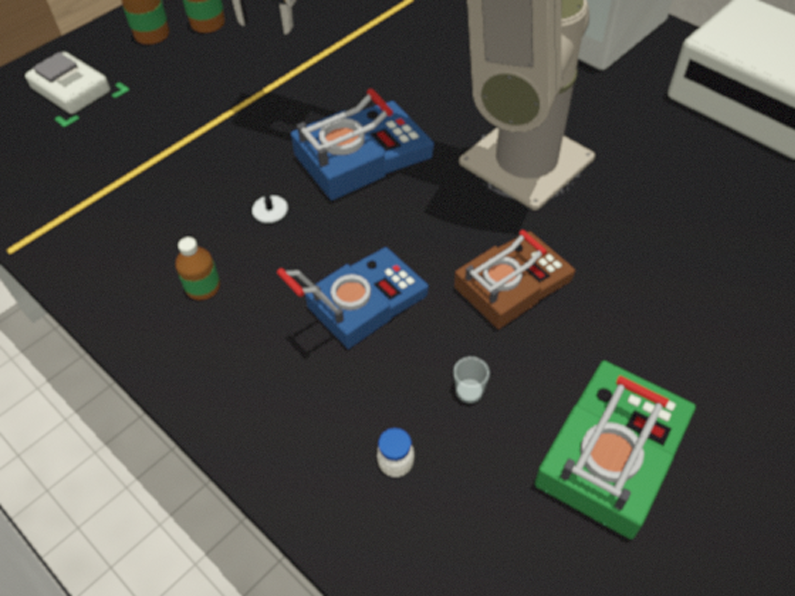

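View pics/top0.png

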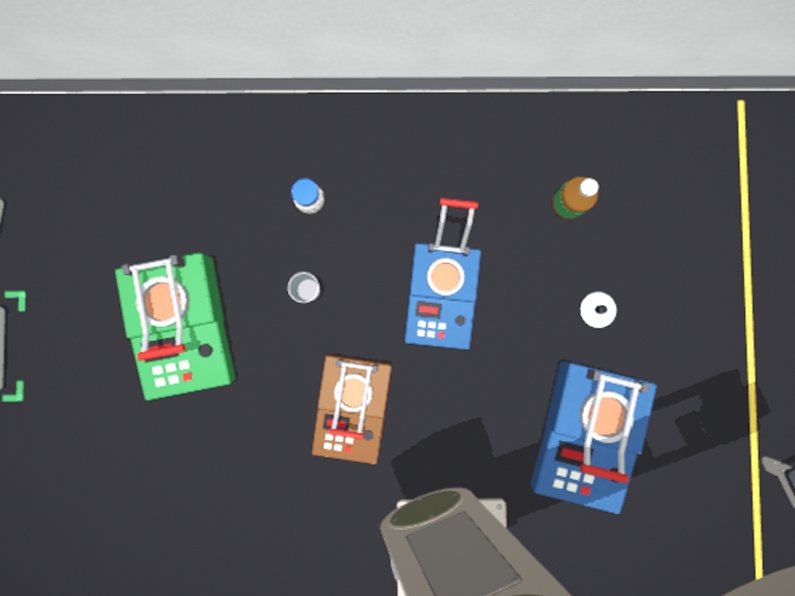

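The target is the smaller blue meter, with its lever open. In the scene view its rim is at about (350,292)/1.42, and in the top view at about (445,277)/1.42. The cover is at (270,209) in the scene view and (598,310) in the top view, in the same scaled pixels. Next I'll take close crops.

```bash
python3 - <<'E'
from h import *
import pickle
T=pickle.load(open('top.pkl','rb'));S=pickle.load(open('scene.pkl','rb'))
def crop(c,x0,y0,w,h,s):return cv2.resize(c['frame'][y0:y0+h,x0:x0+w,::-1],None,fx=s,fy=s,interpolation=cv2.INTER_CUBIC)
a=np.hstack([crop(T,275,130,80,120,5),crop(T,385,180,80,120,5)])
cv2.imwrite('pics/t1.png',a)
a=np.hstack([crop(S,190,165,120,90,5),crop(S,170,125,40,90,5)])
cv2.imwrite('pics/s1.png',a)
E
```

```text
(no output)
```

View pics/t1.png

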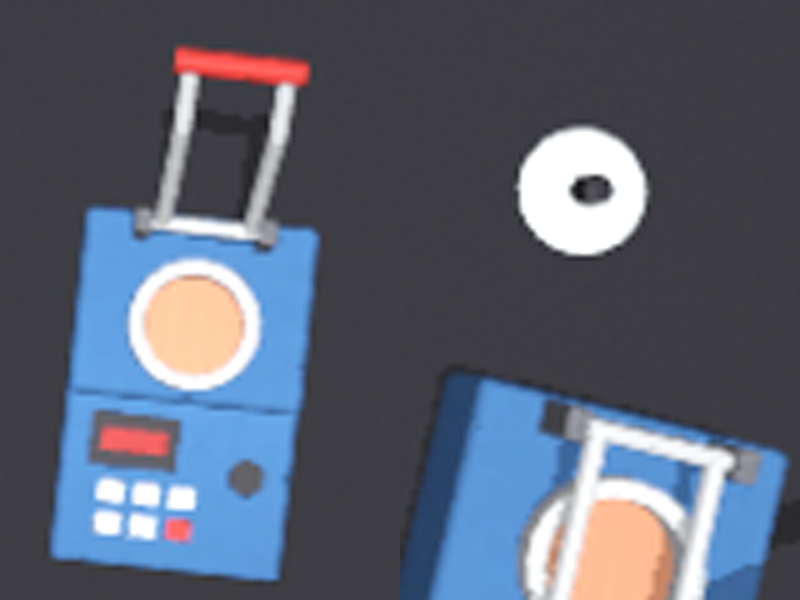

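View pics/s1.png

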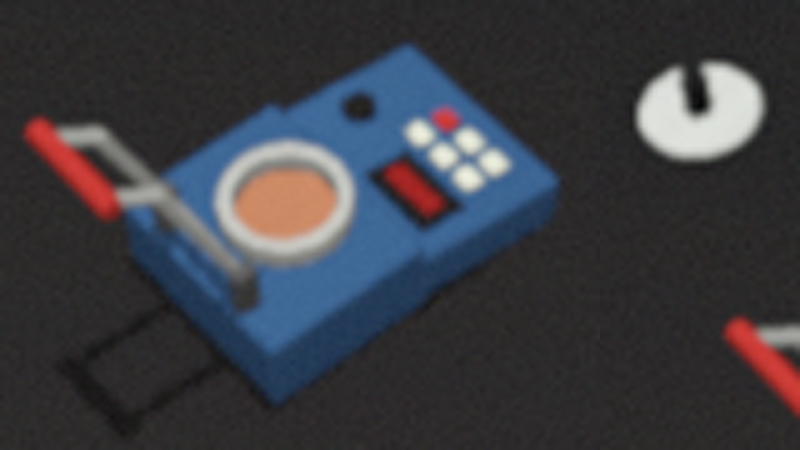

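Top crop: the rim centre is at (195,324), the cover disc centre at (583,191) and the red bar runs from (178,60) to (307,73). Scene crop: the rim is at (284,199), the bar runs from (38,128) to (105,208) and the cover is at (701,110).

```bash
cat >> h.py <<'E'
def tri(c1,p1,c2,p2):
    P=[c['K']@np.c_[c['R'],c['t']] for c in (c1,c2)]
    X=cv2.triangulatePoints(P[0],P[1],np.array(p1,float).reshape(2,1),np.array(p2,float).reshape(2,1))
    return (X[:3]/X[3]).ravel()
E
python3 - <<'E'
from h import *
import pickle
T=pickle.load(open('top.pkl','rb'));S=pickle.load(open('scene.pkl','rb'))
t=lambda x,y:(275+x/5-.4,130+y/5-.4)
t2=lambda x,y:(385+(x-400)/5-.4,180+y/5-.4)
s=lambda x,y:(190+x/5-.4,165+y/5-.4)
s2=lambda x,y:(170+(x-600)/5-.4,125+y/5-.4)
r=t(195.5,324.5); print('rim T',ray(T,*r,.07),'S',ray(S,*s(284,199),.07),'tri',tri(T,r,S,s(284,199)))
c=t2(583,191); print('cover T',ray(T,*c,.011),'S',ray(S,*s2(701,109),.011),'tri',tri(T,c,S,s2(701,109)))
print('barL?',tri(T,t(178,60),S,s(105,208)),tri(T,t(307,73),S,s(38,128)))
# corners block z=.055
for n,p in dict(bl=(87,208),br=(318,231)).items(): print(n,ray(T,*t(*p),.055))
print('posts',ray(T,*t(143,222),.087),ray(T,*t(267,235),.087))
print('front',ray(T,*t(52,555),.03),ray(T,*t(278,579),.03))
E
```

```text
rim T [0.551 0.009 0.07 ] S [0.5545 0.0099 0.07  ] tri [0.5522 0.0078 0.0657]
cover T [ 0.487  -0.3068  0.011 ] S [ 0.4879 -0.3071  0.011 ] tri [ 0.4874 -0.3075  0.0103]
barL? [0.6713 0.0247 0.1897] [ 0.662  -0.0357  0.1904]
bl [0.6181 0.0673 0.055 ]
br [ 0.6044 -0.0614  0.055 ]
posts [0.6052 0.0383 0.087 ] [ 0.5977 -0.0287  0.087 ]
front [0.4249 0.0881 0.03  ] [ 0.4103 -0.0396  0.03  ]
```

```bash
cat >> h.py <<'E'
def go(p,yawdeg):
    s=robot.read_state(); R0=Rot.from_rotvec(s['orientation'])
    y=np.radians(yawdeg); Rt=Rot.from_matrix(np.c_[[np.cos(y),np.sin(y),0],[np.sin(y),-np.cos(y),0],[0,0,-1]])
    d=R0.inv().apply(np.array(p)-s['tool_pos'])/.2; w=(R0.inv()*Rt).as_rotvec()/(np.pi/2)
    print('t',round(s['t'],2),'pos',s['tool_pos'],'q',s['q'],'shift',d,'turn',w,'F',s['force'])
E
python3 - <<'E'
from h import *
go((.487,-.307,.16),-6.3)
E
```

```text
t 0.1 pos [ 0.2477 -0.5459  0.2177] q [-1.2304  0.1311  1.4891 -0.0001  1.523  -0.0854] shift [ 1.5833 -0.5932  0.2897] turn [-0.001   0.0002  0.3411] F [-0.3262  0.0167 -0.1393]
```

Call:
jog_arm(rows=[[[0.8,-0.3,0],[0,0,0.17]],[[0.8,-0.3,0],[0,0,0.17]],[[0.8,-0.3,0],[0,0,0.17]],[[0.8,-0.3,0],[0,0,0.17]],[[0.8,-0.3,0],[0,0,0.17]]], hand=-1)

```text
t: 0.6
tool_pos: [0.3709, -0.4231, 0.2182]
orientation: [-3.13, -0.255, -0.0]
force: [-0.0, -0.6, 0.0]
opening: 0.0929
gripper_force: 0.0
```

```bash
python3 - <<'E'
from h import *
go((.487,-.307,.16),-6.3)
E
```

```text
t 0.6 pos [ 0.3709 -0.4231  0.2182] q [-0.9428  0.0306  1.5941  0.0009  1.5177  0.4652] shift [ 0.6669 -0.4784  0.292 ] turn [-0.0008 -0.0002  0.1736] F [-0.0401 -0.6294  0.027 ]
```

Call:
jog_arm(rows=[[[0.665,-0.48,0.29],[0,0,0.172]],[[0.665,-0.48,0.29],[0,0,0.172]],[[0.665,-0.48,0.29],[0,0,0.172]],[[0.665,-0.48,0.29],[0,0,0.172]],[[0.665,-0.48,0.29],[0,0,0.172]]])

```text
t: 1.1
tool_pos: [0.4853, -0.3073, 0.1582]
orientation: [-3.134, 0.17, 0.005]
force: [-0.7, 0.2, -0.2]
opening: 0.093
gripper_force: 0.0
```

```bash
python3 - <<'E'
from h import *
go((.487,-.307,.06),-6.3)
c=cam('wrist'); print(c['R'],c['t'],c['K'][0,0], proj(c,[[.487,-.307,.039],[.487,-.307,.011]]))
im=c['frame'][:,:,::-1].copy()
for p in proj(c,[[.487,-.307,.039],[.487,-.307,.011]]): cv2.circle(im,tuple(int(round(v)) for v in p),2,(255,0,255),-1)
cv2.imwrite('pics/w1.png',im)
E
```

```text
t 1.1 pos [ 0.4853 -0.3073  0.1582] q [-0.654   0.1012  1.631   0.0005  1.4133  1.0249] shift [ 0.0096 -0.0011  0.4907] turn [-0.0016  0.0019  0.0011] F [-0.7379  0.1862 -0.1682]
[[-0.108  -0.9941 -0.0018]
 [-0.9571  0.1035  0.2707]
 [-0.2689  0.031  -0.9627]] [-0.2533  0.4812  0.4721] 300.907809981952 [[278.4047 199.6771]
 [278.5238 193.0986]]
```

View pics/w1.png

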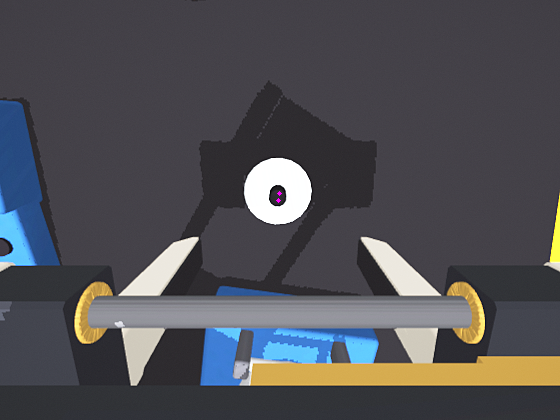

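The wrist view agrees: the cover disc is centred at (278,191), against a predicted (278.5,193). That puts the cover about 1 mm further out in +x.

Call:
jog_arm(rows=[[[0.015,0,0.25],[0,0,0]],[[0.015,0,0.45],[0,0,0]],[[0.015,0,0.6],[0,0,0]],[[0.015,0,0.68],[0,0,0]],[[0.015,0,0.7],[0,0,0]]], hand=0)

```text
t: 1.65
tool_pos: [0.4861, -0.3107, 0.019]
orientation: [-3.135, 0.177, 0.004]
force: [-0.7, 0.9, -0.8]
opening: 0.0577
gripper_force: 0.0
```

```bash
python3 - <<'E'
from h import *
go((.488,-.307,.016),-6.3)
E
```

```text
t 1.65 pos [ 0.4861 -0.3107  0.019 ] q [-0.6574  0.2567  1.7274 -0.0004  1.1605  1.0265] shift [ 0.0075 -0.0195  0.0149] turn [-0.0008  0.0017 -0.0019] F [-0.7268  0.9009 -0.8355]
```

Call:
jog_arm(rows=[[[0.008,-0.016,0.01],[0,0,0]],[[0.008,-0.016,0.01],[0,0,0]],[[0.008,-0.016,0.01],[0,0,0]]])

```text
t: 1.95
tool_pos: [0.4911, -0.3081, 0.0206]
orientation: [3.135, -0.174, 0.004]
force: [0.7, -0.2, 0.2]
opening: 0.0465
gripper_force: 0.0
```

```bash
python3 - <<'E'
from h import *
go((.488,-.307,.016),-6.3)
E
```

```text
t 1.95 pos [ 0.4911 -0.3081  0.0206] q [-0.6487  0.2557  1.7251 -0.0001  1.1576  1.0333] shift [-0.0162 -0.0038  0.0231] turn [ 0.0011 -0.0017 -0.0008] F [ 0.7206 -0.1944  0.1555]
```

Call:
jog_arm(rows=[[[-0.01,0,0.02],[0,0,0]],[[-0.01,0,0.02],[0,0,0]],[[-0.01,0,0.02],[0,0,0]],[[-0.01,0,0.02],[0,0,0]],[[-0.01,0,0.02],[0,0,0]]])

```text
t: 2.45
tool_pos: [0.488, -0.307, 0.0147]
orientation: [3.137, -0.175, 0.0]
force: [0.1, 0.1, 0.1]
opening: 0.0468
gripper_force: 0.0
```

```bash
python3 - <<'E'
from h import *
go((.488,-.307,.016),-6.3)
E
```

```text
t 2.45 pos [ 0.488  -0.307   0.0147] q [-0.6505  0.2588  1.7337  0.      1.149   1.0316] shift [ 0.0002  0.     -0.0064] turn [ 0.     -0.0001 -0.0009] F [0.1141 0.1453 0.0541]
```

Call:
jog_arm(rows=[[[0,0,0],[0,0,0]],[[0,0,0],[0,0,0]],[[0,0,0],[0,0,0]],[[0,0,0],[0,0,0]],[[0,0,0],[0,0,0]]], hand=1, squeeze=25)

```text
t: 2.95
tool_pos: [0.4879, -0.3069, 0.0146]
orientation: [-3.137, 0.175, 0.0]
force: [-0.0, -0.2, 1.0]
opening: 0.0175
gripper_force: 25.0
```

Call:
jog_arm(rows=[[[0,0,0],[0,0,0]],[[0,0,0],[0,0,0]],[[0,0,-0.05],[0,0,0]],[[0,0,-0.1],[0,0,0]],[[0,0,-0.2],[0,0,0]]])

```text
t: 3.45
tool_pos: [0.487, -0.3064, 0.0545]
orientation: [-3.136, 0.175, 0.003]
force: [0.2, -1.2, -1.2]
opening: 0.0174
gripper_force: 25.0
```

Call:
jog_arm(rows=[[[0,0,-0.15],[0,0,0]],[[0,0,-0.3],[0,0,0]],[[0,0,-0.45],[0,0,0]],[[0,0,-0.52],[0,0,0]],[[0,0,-0.55],[0,0,0]]])

```text
t: 3.95
tool_pos: [0.4889, -0.3078, 0.1673]
orientation: [3.134, -0.175, 0.005]
force: [-0.4, 0.4, -1.2]
opening: 0.0171
gripper_force: 25.0
```

```bash
python3 - <<'E'
from h import *
go((.552,.009,.14),-6.3)
E
```

```text
t 3.95 pos [ 0.4889 -0.3078  0.1673] q [-0.6506  0.0955  1.6201 -0.      1.4221  1.0317] shift [ 0.1371 -1.6094  0.1336] turn [ 0.0013 -0.0022 -0.0009] F [-0.356   0.3763 -1.2476]
```

Call:
jog_arm(rows=[[[0.03,-0.2,0],[0,0,0]],[[0.06,-0.4,0],[0,0,0]],[[0.07,-0.6,0],[0,0,0]],[[0.07,-0.75,0],[0,0,0]],[[0.07,-0.8,0],[0,0,0]]])

```text
t: 4.45
tool_pos: [0.519, -0.1465, 0.163]
orientation: [-3.135, 0.171, 0.004]
force: [0.3, -0.6, -0.8]
opening: 0.0177
gripper_force: 25.0
```

Call:
jog_arm(rows=[[[0.03,-0.2,0],[0,0,0]],[[0.06,-0.4,0],[0,0,0]],[[0.07,-0.6,0],[0,0,0]],[[0.07,-0.75,0],[0,0,0]],[[0.07,-0.8,0],[0,0,0]]])

```text
t: 4.95
tool_pos: [0.5509, 0.01, 0.1635]
orientation: [-3.136, 0.171, 0.003]
force: [0.0, 0.1, -0.3]
opening: 0.0172
gripper_force: 25.0
```

Call:
jog_arm(rows=[[[0,0,0],[0,0,0]],[[0,0,0],[0,0,0]],[[0,0,0],[0,0,0]],[[0,0,0],[0,0,0]]])

```text
t: 5.35
tool_pos: [0.5512, 0.0066, 0.1646]
orientation: [3.136, -0.177, -0.0]
force: [1.2, 0.3, -0.6]
opening: 0.0173
gripper_force: 25.0
```

```bash
python3 - <<'E'
from h import *
go((.552,.009,.10),-6.3)
w=cam('wrist');t=cam('top');s=cam('scene')
cr=lambda c,x0,y0,W,H,k:cv2.resize(c['frame'][y0:y0+H,x0:x0+W,::-1],None,fx=k,fy=k,interpolation=cv2.INTER_CUBIC)
a=np.hstack([cr(s,190,100,120,140,3),cr(w,140,100,280,280,1.5)])
cv2.imwrite('pics/p1.png',a)
print(proj(w,[[.552,.009,.07]]),proj(s,[[.552,.009,.07]]))
E
```

```text
t 5.35 pos [0.5512 0.0066 0.1646] q [-0.0809  0.0306  1.6928 -0.0003  1.4183  1.603 ] shift [ 0.0026 -0.0125  0.3228] turn [ 0.0002  0.     -0.002 ] F [ 1.2399  0.2837 -0.5792]
[[275.7357 208.0225]] [[246.8453 203.6402]]
```

View pics/p1.png

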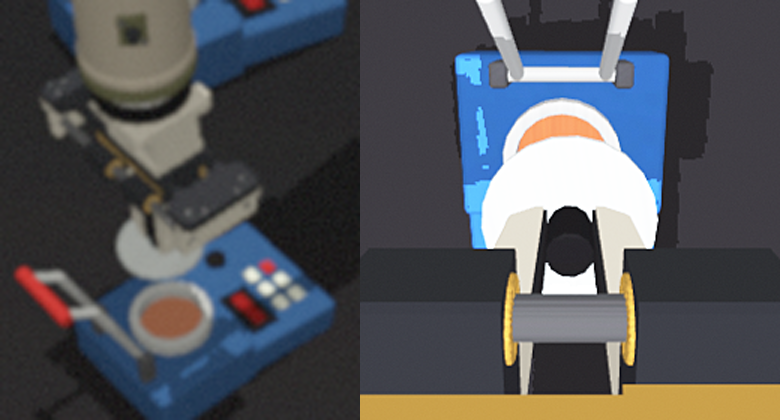

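The wrist view shows the rim ring with edges at about x=503 and 619 and its top at y=98. The held cover disc spans 481 to 658, with its top at about y=135, and the scene view shows it level.

```bash
python3 - <<'E'
from h import *
w=cam('wrist'); s=robot.read_state(); p=s['tool_pos']; print(p,s['orientation'])
a=np.linspace(0,2*np.pi,361)
def circ(c,r): 
    P=np.c_[c[0]+r*np.cos(a),c[1]+r*np.sin(a),0*a+c[2]]; q=proj(w,P); q=(q-[140,100])*1.5+[360,0]
    return q
for n,c,r in [('rim out',(.552,.009,.07),.036),('rim in',(.552,.009,.07),.028),('disc top',(p[0],p[1],p[2]-.0147+.011),.036),('disc bot',(p[0],p[1],p[2]-.0147+.006),.036)]:
    q=circ(c,r); print(n,'x',q[:,0].min(),q[:,0].max(),'top',q[:,1].min(),'widest y',q[q[:,0].argmin(),1])
f=w['frame'].astype(int)
# measured rim: orange bore top edge and widths, on rows above the disc
for v in range(168,192,4):
    row=f[v]; m=np.where((row.min(1)>225))[0]; m=m[(m>200)&(m<350)]
    o=np.where((row[:,0]>200)&(row[:,2]<190))[0]; print(v,m.min() if len(m) else None,m.max() if len(m) else None,o.min() if len(o) else None,o.max() if len(o) else None)
for c,r in [((.552,.009,.07),.036),((.552,.009,.07),.028)]:
    q=circ(c,r); q=(q-[360,0])/1.5+[140,100]
    print([ (v,*np.round(sorted(q[np.abs(q[:,1]-v)<.6][:,0])[::max(1,len(q[np.abs(q[:,1]-v)<.6])-1)],1)) for v in range(168,192,4)])
E
```

```text
[0.5513 0.0074 0.1647] [ 3.1366 -0.1762  0.0002]
rim out x 504.609836980839 624.6423161284541 top 102.19417603812356 widest y 159.43400187141168
rim in x 517.9620777438417 611.2995571727184 top 115.86243962858399 widest y 160.78900250751906
disc top x 478.19241939597833 655.6493123013943 top 138.2194332975622 widest y 219.60511078147428
disc bot x 480.5111433302515 653.414600512368 top 135.39408485830896 widest y 216.2286162233767
168 267 284 None None
172 256 294 None None
176 250 300 273 276
180 246 304 260 290
184 243 307 254 295
188 240 309 251 299
[(168, np.float64(270.2), np.float64(282.5)), (172, np.float64(257.9), np.float64(294.8)), (176, np.float64(251.3), np.float64(300.9)), (180, np.float64(247.1), np.float64(305.6)), (184, np.float64(244.0), np.float64(308.8)), (188, np.float64(241.3), np.float64(311.5))]
[(168,), (172,), (176,), (180, np.float64(262.2), np.float64(290.6)), (184, np.float64(256.2), np.float64(296.6)), (188, np.float64(252.3), np.float64(300.5))]
```

Call:
jog_arm(rows=[[[0.005,-0.018,0.12],[0,0,0]],[[0.005,-0.018,0.25],[0,0,0]],[[0.005,-0.018,0.33],[0,0,0]],[[0.005,-0.018,0.345],[0,0,0]],[[0.005,-0.018,0.35],[0,0,0]]])

```text
t: 6.05
tool_pos: [0.5525, 0.0113, 0.0945]
orientation: [3.137, -0.175, -0.001]
force: [0.0, 0.0, -0.1]
opening: 0.0176
gripper_force: 25.0
```

Call:
jog_arm(rows=[[[0,0,0],[0,0,0]],[[0,0,0],[0,0,0]],[[0,0,0],[0,0,0]],[[0,0,0],[0,0,0]]])

```text
t: 6.45
tool_pos: [0.5531, 0.0114, 0.0954]
orientation: [3.137, -0.175, 0.002]
force: [0.1, -0.5, -1.6]
opening: 0.0173
gripper_force: 25.0
```

```bash
python3 - <<'E'
from h import *
go((.553,.0105,.0786),-6.3)
w=cam('wrist'); s=cam('scene');
cr=lambda c,x0,y0,W,H,k:cv2.resize(c['frame'][y0:y0+H,x0:x0+W,::-1],None,fx=k,fy=k,interpolation=cv2.INTER_CUBIC)
cv2.imwrite('pics/p2.png',np.hstack([cr(s,190,140,100,120,4),cr(w,200,140,140,168,2.857)[:480]]))
go((.553,.0105,.0786),-6.3)
E
```

```text
t 6.45 pos [0.5531 0.0114 0.0954] q [-0.0721  0.0972  1.7546 -0.      1.2887  1.61  ] shift [-0.0003  0.0043  0.0838] turn [-0.     -0.0007 -0.0009] F [ 0.0959 -0.4505 -1.6398]
t 6.55 pos [0.5529 0.0114 0.095 ] q [-0.0721  0.0975  1.7549  0.      1.2886  1.6101] shift [0.0011 0.0043 0.0819] turn [-0.     -0.0003 -0.0009] F [ 0.1006  0.4774 -0.8167]
```

View pics/p2.png

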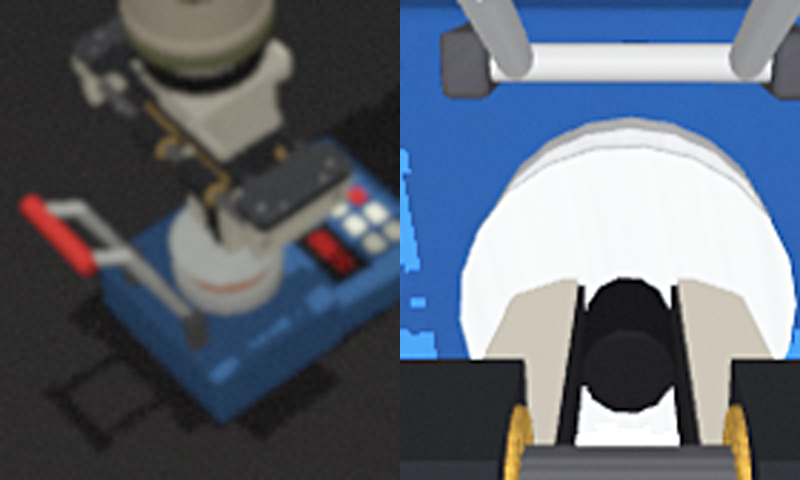

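The cover hangs just above the rim and is concentric with it: the disc centre is at x≈628 and the rim apex at x≈630. I'll lower it slowly.

Call:
jog_arm(rows=[[[0,0,0.015],[0,0,0]],[[0,0,0.03],[0,0,0]],[[0,0,0.042],[0,0,0]],[[0,0,0.05],[0,0,0]],[[0,0,0.05],[0,0,0]]])

```text
t: 7.05
tool_pos: [0.5523, 0.0114, 0.0841]
orientation: [-3.137, 0.175, 0.001]
force: [0.4, -0.4, 0.1]
opening: 0.0173
gripper_force: 25.0
```

Call:
jog_arm(rows=[[[0,0,0.01],[0,0,0]],[[0,0,0.015],[0,0,0]],[[0,0,0.02],[0,0,0]],[[0,0,0.02],[0,0,0]],[[0,0,0.02],[0,0,0]]])

```text
t: 7.55
tool_pos: [0.5527, 0.0114, 0.0807]
orientation: [-3.137, 0.175, 0.0]
force: [-0.7, 0.4, -0.3]
opening: 0.0175
gripper_force: 25.0
```

Call:
jog_arm(rows=[[[0,0,0.004],[0,0,0]],[[0,0,0.008],[0,0,0]],[[0,0,0.011],[0,0,0]],[[0,0,0.011],[0,0,0]],[[0,0,0.011],[0,0,0]]])

```text
t: 8.05
tool_pos: [0.5527, 0.0114, 0.0786]
orientation: [-3.137, 0.175, -0.0]
force: [-2.1, 0.4, 2.6]
opening: 0.0174
gripper_force: 25.0
```

Call:
jog_arm(rows=[[[0,0,0],[0,0,0]],[[0,0,0],[0,0,0]],[[0,0,0],[0,0,0]],[[0,0,0],[0,0,0]],[[0,0,0],[0,0,0]]], hand=0)

```text
t: 8.55
tool_pos: [0.5527, 0.0114, 0.0784]
orientation: [3.137, -0.175, -0.0]
force: [0.3, -0.1, 0.7]
opening: 0.0456
gripper_force: 0.0
```

Call:
jog_arm(rows=[[[0,0,-0.1],[0,0,0]],[[0,0,-0.3],[0,0,0]],[[0,0,-0.5],[0,0,0]],[[0,0,-0.7],[0,0,0]],[[0,0,-0.8],[0,0,0]]])

```text
t: 9.05
tool_pos: [0.5542, 0.0113, 0.2431]
orientation: [3.137, -0.175, 0.009]
force: [-0.2, 0.6, 0.1]
opening: 0.0463
gripper_force: 0.0
```

```bash
python3 - <<'E'
from h import *
w=cam('wrist'); s=cam('scene')
cr=lambda c,x0,y0,W,H,k:cv2.resize(c['frame'][y0:y0+H,x0:x0+W,::-1],None,fx=k,fy=k,interpolation=cv2.INTER_CUBIC)
cv2.imwrite('pics/p3.png',np.hstack([cr(s,190,140,100,120,4),cr(w,200,100,140,168,2.857)[:480]]))
go((.6,.004,.24),83.7)
go((.667,-.0055,.24),83.7)
E
```

```text
t 9.15 pos [0.5549 0.0112 0.243 ] q [-0.0721 -0.0081  1.5881  0.      1.554   1.6101] shift [0.228  0.0109 0.0169] turn [ 0.0036 -0.0039 -1.0009] F [ 0.693  -0.3484 -1.0426]
t 9.15 pos [0.5549 0.0112 0.243 ] q [-0.0721 -0.0081  1.5881  0.      1.554   1.6101] shift [0.5662 0.0209 0.0194] turn [ 0.0036 -0.0039 -1.0009] F [ 0.693  -0.3484 -1.0426]
```

View pics/p3.png

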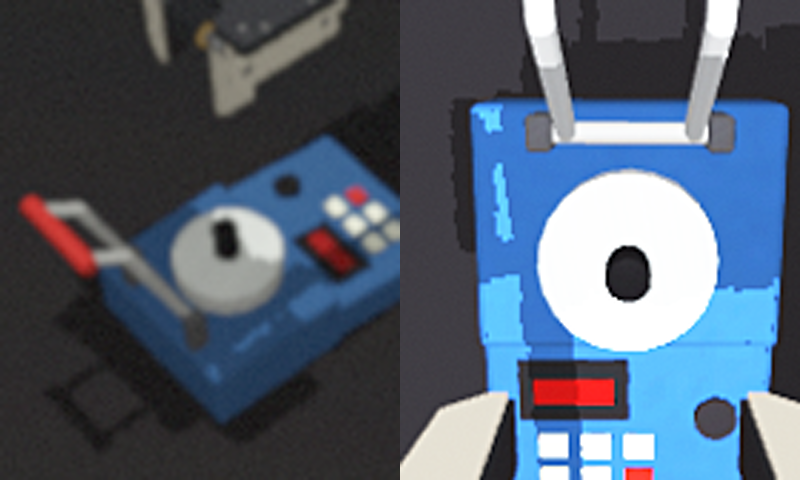

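The cover is seated, level and concentric on the rim, with the disc centre at (628,261) and the posts straddling it evenly. Next is the lever: turn the tool 90° and go above the bar.

Call:
jog_arm(rows=[[[0,0,-0.05],[0,0,-0.1]],[[0.1,0,-0.05],[0,0,-0.2]],[[0.2,0,-0.05],[0,0,-0.3]],[[0.25,0,-0.05],[0,0,-0.4]],[[0.28,0,-0.05],[0,0,-0.5]]])

```text
t: 9.65
tool_pos: [0.6083, 0.0051, 0.246]
orientation: [-2.979, -0.995, 0.004]
force: [0.5, -0.0, 0.5]
opening: 0.0464
gripper_force: 0.0
```

```bash
python3 - <<'E'
from h import *
go((.666,-.004,.24),83.7)
E
```

```text
t 9.65 pos [0.6083 0.0051 0.246 ] q [-0.0759  0.1458  1.4218  0.      1.5768  0.8502] shift [0.2035 0.2099 0.029 ] turn [-0.0017  0.0008 -0.5196] F [ 0.496  -0.0377  0.5366]
```

Call:
jog_arm(rows=[[[0.05,0.05,0],[0,0,-0.1]],[[0.1,0.1,0],[0,0,-0.2]],[[0.15,0.15,0],[0,0,-0.3]],[[0.2,0.2,0],[0,0,-0.4]],[[0.2,0.21,0],[0,0,-0.49]]])

```text
t: 10.15
tool_pos: [0.6657, -0.0048, 0.2456]
orientation: [-2.407, -2.016, 0.003]
force: [0.5, 0.3, 0.5]
opening: 0.0467
gripper_force: 0.0
```

Call:
jog_arm(rows=[[[0,0,0],[0,0,-0.02]],[[0,0,0],[0,0,-0.02]],[[0,0,0],[0,0,-0.02]],[[0,0,0],[0,0,-0.02]]])

```text
t: 10.55
tool_pos: [0.6652, -0.0047, 0.2477]
orientation: [-2.383, -2.046, 0.001]
force: [-0.5, 0.1, 0.1]
opening: 0.0465
gripper_force: 0.0
```

```bash
python3 - <<'E'
from h import *
go((.666,-.004,.171),83.7)
w=cam('wrist'); print(proj(w,[[.666,-.004,.19]]))
cv2.imwrite('pics/b1.png',w['frame'][:,:,::-1])
E
```

```text
t 10.55 pos [ 0.6652 -0.0047  0.2477] q [-0.084   0.2987  1.2434 -0.      1.6004  0.0678] shift [0.0039 0.0039 0.3836] turn [-0.0006  0.     -0.0266] F [-0.5306  0.0589  0.0572]
[[279.5054 219.226 ]]
```

View pics/b1.png

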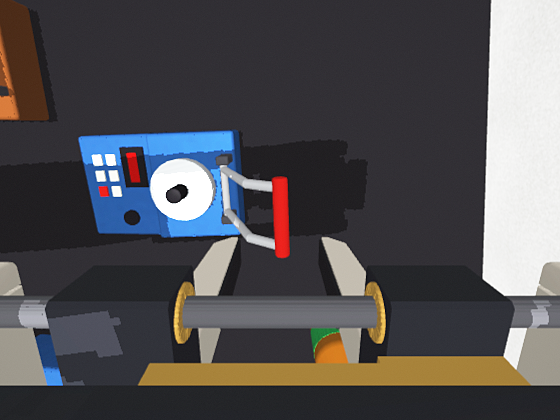

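The bar centre is at (281,218), against a predicted (279.5,219), so it matches. I'll descend around it.

Call:
jog_arm(rows=[[[0.004,0.006,0.12],[0,0,-0.025]],[[0.004,0.006,0.24],[0,0,-0.025]],[[0.004,0.006,0.34],[0,0,-0.025]],[[0.004,0.006,0.375],[0,0,-0.025]],[[0.004,0.006,0.38],[0,0,-0.025]]])

```text
t: 11.1
tool_pos: [0.666, -0.004, 0.1713]
orientation: [-2.341, -2.093, 0.002]
force: [-1.1, -0.1, -0.8]
opening: 0.0466
gripper_force: 0.0
```

Call:
jog_arm(rows=[[[0,0,0],[0,0,0]],[[0,0,0],[0,0,0]],[[0,0,0],[0,0,0]],[[0,0,0],[0,0,0]]])

```text
t: 11.5
tool_pos: [0.6673, -0.0041, 0.1735]
orientation: [2.341, 2.093, 0.002]
force: [0.1, 0.6, 0.0]
opening: 0.0468
gripper_force: 0.0
```

Call:
jog_arm(rows=[[[0,0,0],[0,0,0]],[[0,0,0],[0,0,0]],[[0,0,0],[0,0,0]],[[0,0,0],[0,0,0]],[[0,0,0],[0,0,0]]], hand=1, squeeze=12)

```text
t: 12.0
tool_pos: [0.6667, -0.0041, 0.1724]
orientation: [-2.342, -2.094, 0.0]
force: [-0.4, -0.5, 0.4]
opening: 0.0114
gripper_force: 12.1
```

```bash
python3 - <<'E'
from h import *
s=robot.read_state(); p=s['tool_pos']; print(p,s['opening'],s['gripper_force'],s['force'])
g=p+[0,0,.019]; u=np.array([np.cos(np.radians(-6.3)),np.sin(np.radians(-6.3)),0]); rim=np.array([.5525,.0105,0]); h=rim+.052*u+[0,0,.08]
d=g-h; a,z=d@u,d[2]; phi=np.arctan2(z,-a); off=np.arctan2(18,125); print('lateral',d-(a*u)-[0,0,z],'r',np.hypot(a,z),'lever',phi-off)
R=Rot.from_rotvec(s['orientation'])
for L in np.arange(1.9,-.01,-.1):
    b=h-.126*np.cos(L+off)*u+[0,0,.126*np.sin(L+off)]; dd=b-h-( a*u+[0,0,z]); print(round(L,2),'meter(-x,z) d',dd@u,dd[2],'tool shares',R.inv().apply(dd)/.2)
E
```

```text
[ 0.6667 -0.0041  0.1724] 0.011389040091635301 12.104799449443817 [-0.4327 -0.5432  0.4336]
lateral [-0.0002 -0.002   0.    ] r 0.12803091137342756 lever 1.9434802806474232
1.9 meter(-x,z) d -0.005824777393635872 0.0008304658329116588 tool shares [-0.     -0.0291 -0.0041]
1.8 meter(-x,z) d -0.01731347264184321 0.005991630971322187 tool shares [-0.0001 -0.0866 -0.0299]
1.7 meter(-x,z) d -0.029260029017065366 0.009980056082285665 tool shares [-0.0002 -0.1463 -0.0499]
1.6 meter(-x,z) d -0.04154508047700765 0.012755890140491416 tool shares [-0.0003 -0.2077 -0.0637]
1.5 meter(-x,z) d -0.05404587884838053 0.014291397929598618 tool shares [-0.0004 -0.2702 -0.0714]
1.4 meter(-x,z) d -0.06663752028607156 0.014571237163349862 tool shares [-0.0005 -0.3332 -0.0728]
1.3 meter(-x,z) d -0.0791941932710789 0.013592611780624098 tool shares [-0.0006 -0.396  -0.0679]
1.2 meter(-x,z) d -0.09159043567762036 0.011365299882754948 tool shares [-0.0007 -0.458  -0.0567]
1.1 meter(-x,z) d -0.10370238834922281 0.007911556033974504 tool shares [-0.0008 -0.5185 -0.0395]
1.0 meter(-x,z) d -0.11540903265847077 0.00
[... 337 characters left out ...]
.7348  0.0866]
0.6 meter(-x,z) d -0.1559280603437343 -0.026139547906699534 tool shares [-0.0012 -0.7796  0.1308]
0.5 meter(-x,z) d -0.16397435578045985 -0.03582896862401047 tool shares [-0.0013 -0.8198  0.1793]
0.4 meter(-x,z) d -0.17101312527952178 -0.04627327176166415 tool shares [-0.0013 -0.855   0.2315]
0.3 meter(-x,z) d -0.1769740397827931 -0.05736810129513675 tool shares [-0.0014 -0.8848  0.287 ]
0.2 meter(-x,z) d -0.18179753980297358 -0.06900260135519284 tool shares [-0.0014 -0.9089  0.3452]
0.1 meter(-x,z) d -0.18543543052229863 -0.08106052386308676 tool shares [-0.0014 -0.9271  0.4055]
-0.0 meter(-x,z) d -0.18785136333922758 -0.09342139004293888 tool shares [-0.0015 -0.9392  0.4673]
```

Call:
jog_arm(rows=[[[0,-0.029,-0.004],[0,0,0]],[[0,-0.087,-0.03],[0,0,0]],[[0,-0.146,-0.05],[0,0,0]],[[0,-0.208,-0.064],[0,0,0]],[[0,-0.27,-0.071],[0,0,0]]])

```text
t: 12.5
tool_pos: [0.6139, 0.002, 0.1883]
orientation: [2.34, 2.092, 0.004]
force: [3.1, 0.8, 3.6]
opening: 0.0115
gripper_force: 12.0
```

Call:
jog_arm(rows=[[[0,-0.063,-0.002],[0,0,0]],[[0,-0.126,0.003],[0,0,0]],[[0,-0.188,0.014],[0,0,0]],[[0,-0.248,0.031],[0,0,0]],[[0,-0.307,0.055],[0,0,0]]])

```text
t: 13.0
tool_pos: [0.5523, 0.0091, 0.1766]
orientation: [2.34, 2.093, 0.003]
force: [2.5, 0.6, 1.1]
opening: 0.0114
gripper_force: 12.0
```

```bash
cat > l.py <<'E'
from h import *
s=robot.read_state(); p=s['tool_pos']; print(p,s['opening'],s['gripper_force'],s['force'])
g=p+[0,0,.019]; u=np.array([np.cos(np.radians(-6.3)),np.sin(np.radians(-6.3)),0]); h=np.array([.5525,.0105,0])+.052*u+[0,0,.08]
d=g-h; a,z=d@u,d[2]; off=np.arctan2(18,125); print('r',np.hypot(a,z),'lever',np.arctan2(z,-a)-off)
R=Rot.from_rotvec(s['orientation'])
for L in np.arange(1,-.01,-.1):
    dd=-.126*np.cos(L+off)*u+[0,0,.126*np.sin(L+off)]-( a*u+[0,0,z]); print(round(L,2),R.inv().apply(dd)/.2)
E
python3 l.py
```

```text
[0.5523 0.0091 0.1766] 0.011364104614290398 11.999769061803818 [2.4683 0.5579 1.0674]
r 0.12673756647310197 lever 1.0048666651885159
1.0 [-0.     -0.0013  0.0046]
0.9 [-0.0001 -0.0573  0.0334]
0.8 [-0.0002 -0.1101  0.0677]
0.7 [-0.0003 -0.1593  0.1071]
0.6 [-0.0004 -0.2043  0.1511]
0.5 [-0.0005 -0.2446  0.1995]
0.4 [-0.0005 -0.28    0.2516]
0.3 [-0.0006 -0.3099  0.307 ]
0.2 [-0.0007 -0.3342  0.3651]
0.1 [-0.0008 -0.3525  0.4253]
0.0 [-0.0008 -0.3648  0.4871]
```

Tracking well: the lever is at 1.00 rad and the forces are small.

Call:
jog_arm(rows=[[[0,-0.057,0.033],[0,0,0]],[[0,-0.11,0.067],[0,0,0]],[[0,-0.159,0.106],[0,0,0]],[[0,-0.204,0.15],[0,0,0]],[[0,-0.244,0.198],[0,0,0]]])

```text
t: 13.5
tool_pos: [0.5037, 0.0145, 0.1365]
orientation: [2.341, 2.094, 0.003]
force: [1.0, 0.4, 0.4]
opening: 0.0114
gripper_force: 12.0
```

Call:
jog_arm(rows=[[[0,-0.035,0.052],[0,0,0]],[[0,-0.065,0.108],[0,0,0]],[[0,-0.089,0.166],[0,0,0]],[[0,-0.098,0.196],[0,0,0]],[[0,-0.107,0.225],[0,0,0]]])

```text
t: 14.0
tool_pos: [0.4822, 0.0167, 0.0904]
orientation: [-2.342, -2.094, -0.0]
force: [1.2, 2.7, 1.6]
opening: 0.0117
gripper_force: 12.0
```

```bash
python3 l.py|grep -v '^0.[3-9]'
```

```text
[0.4822 0.0167 0.0904] 0.01174535669373801 12.000335901975632 [1.2305 2.7337 1.5994]
r 0.12603948043033408 lever 0.09269007151923736
1.0 [ 0.0007  0.3513 -0.4261]
0.2 [ 0.      0.0195 -0.0647]
0.1 [ 0.      0.0013 -0.0044]
0.0 [-0.     -0.0108  0.0574]
```

Call:
jog_arm(rows=[[[0,-0.004,0.015],[0,0,0]],[[0,-0.007,0.03],[0,0,0]],[[0,-0.01,0.045],[0,0,0]],[[0,-0.011,0.057],[0,0,0]],[[0,-0.011,0.065],[0,0,0]]])

```text
t: 14.5
tool_pos: [0.4799, 0.0169, 0.0778]
orientation: [-2.341, -2.094, 0.001]
force: [-2.3, 3.9, 8.7]
opening: 0.0117
gripper_force: 12.0
```

Call:
jog_arm(rows=[[[0,0,0.005],[0,0,0]],[[0,0,0.01],[0,0,0]],[[0,0,0.01],[0,0,0]],[[0,0,0.01],[0,0,0]],[[0,0,0.01],[0,0,0]]])

```text
t: 15.0
tool_pos: [0.48, 0.0168, 0.0773]
orientation: [-2.341, -2.094, 0.001]
force: [-8.3, 4.6, 15.6]
opening: 0.0115
gripper_force: 12.0
```

```bash
python3 l.py|grep -v '^0.[1-9]'
```

```text
[0.48   0.0168 0.0773] 0.011529377540857253 12.000047117471695 [-8.294   4.6318 15.6359]
r 0.1258656768939006 lever -0.012944518591159249
1.0 [ 0.0005  0.3623 -0.4919]
0.0 [ 0.      0.0004 -0.0082]
```

The lever is on its stop, at a computed angle of about 0, with 15 N pushing back. I'll let go and lift.

Call:
jog_arm(rows=[[[0,0,-0.008],[0,0,0]],[[0,0,-0.008],[0,0,0]],[[0,0,-0.008],[0,0,0]],[[0,0,-0.008],[0,0,0]],[[0,0,-0.008],[0,0,0]]], hand=0.2)

```text
t: 15.5
tool_pos: [0.48, 0.0167, 0.0774]
orientation: [-2.342, -2.094, 0.001]
force: [0.3, 1.1, -0.6]
opening: 0.0367
gripper_force: 0.0
```

Call:
jog_arm(rows=[[[0,0,-0.1],[0,0,0]],[[0,0,-0.3],[0,0,0]],[[0,0,-0.5],[0,0,0]],[[0,0,-0.7],[0,0,0]],[[0,0,-0.8],[0,0,0]]])

```text
t: 16.0
tool_pos: [0.4815, 0.0166, 0.2418]
orientation: [2.339, 2.092, 0.005]
force: [0.1, -0.1, -0.6]
opening: 0.0369
gripper_force: 0.0
```

```bash
python3 - <<'E'
from h import *
w=cam('wrist'); s=cam('scene')
cr=lambda c,x0,y0,W,H,k:cv2.resize(c['frame'][y0:y0+H,x0:x0+W,::-1],None,fx=k,fy=k,interpolation=cv2.INTER_CUBIC)
cv2.imwrite('pics/f1.png',np.hstack([cr(s,190,140,100,120,4),cr(w,210,100,140,168,2.857)[:480]]))
u=np.array([np.cos(np.radians(-6.3)),np.sin(np.radians(-6.3)),0]); h=np.array([.5525,.0105,0])+.052*u+[0,0,.08]
v=np.array([-u[1],u[0],0])
for L in (0,.05,.1):
    o=L+np.arctan2(18,125); b=h-.126*np.cos(o)*u+[0,0,.126*np.sin(o)]
    print(L,(proj(s,[b,b+.032*v,b-.032*v])-[190,140])*4,(proj(w,[b])-[210,100])*2.857+[400,0])
E
```

```text
0 [[312.3751 172.2324]
 [343.6878 200.8297]
 [281.7095 144.226 ]] [[590.2813 265.8028]]
0.05 [[310.7294 167.0247]
 [342.1447 195.6765]
 [279.9657 138.9672]] [[593.1281 269.6838]]
0.1 [[308.7089 162.0784]
 [340.2252 190.7893]
 [277.8488 133.9653]] [[596.9547 273.6742]]
```

View pics/f1.png

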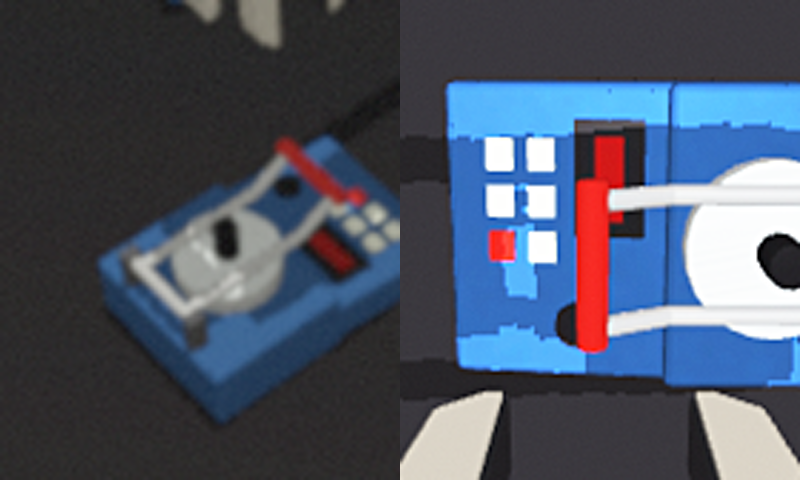

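The lever is shut: the bar centre is at (314,171) in the scene crop, against a predicted (312,172) for angle 0. The cover sits under the tines and the gripper is clear.

```bash
python3 -c "
from plant import robot
print(robot.close_job())"
```

```text
the job is handed in; nothing more can be done
None
```

The cover sits level on the chamber rim, the clamp lever is fully shut and released, and the job was handed in at about 16 s with the beaker, bottle and jar left alone.

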